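# Make up two marbling kits on their kit boards

### The job

Make up the two marbling kits from the stock in front of you. On the three-recess kit board, stand the small jar with the stir stick in the large round recess and one white dropper bottle in the small round recess, and lay the wood block in the oblong recess; on the two-recess board, stand the other white dropper bottle in the round recess and lay the paint tube in the long one. Everything must end up sitting flat on the floor of its recess, upright, released and at rest, and leave the mixing cup and the roll of tape where they are.

Things in the scene. Friction and masses are not known exactly. Their poses are not given: they have to be found in the camera images.
- board_three: Fixed plywood board, grey felt recess floors; 100 (its x) x 250 (its y) x 11 mm. Three recesses 5 mm deep (floor 6 mm above the table) at x = 0: oblong 50 (x) x 76 (y) mm at y = -77 mm for the block; large round, 68 mm across, at y = +8 mm for the jar; small round, 52 mm across, at y = +85 mm for a bottle. Origin: centre of underside, z up. At the left or right.
- board_two: Fixed plywood board, grey felt recess floors; 100 (its x) x 200 (its y) x 11 mm. Two recesses 5 mm deep (floor 6 mm above the table) at x = 0: long oblong 56 (x) x 110 (y) mm at y = -35 mm for the tube; small round, 52 mm across, at y = +62 mm for a bottle. Origin: centre of underside, z up. On the other side.
- bottle_a: White plastic squeeze dropper bottle with a pointed white cap, standing upright: body 31 mm diameter up to about 65 mm, cap 24 mm diameter above it, 91 mm tall in all, 45 g. Origin: centre of its underside; z up its axis. The two bottles are alike. Stands in the row of stock nearest the robot.
- bottle_b: White plastic squeeze dropper bottle with a pointed white cap, standing upright: body 31 mm diameter up to about 65 mm, cap 24 mm diameter above it, 91 mm tall in all, 45 g. Origin: centre of its underside; z up its axis. The two bottles are alike. Stands in the row of stock nearest the robot.
- stir_jar: Small glass jar standing upright, 46 mm in diameter, glass 49 mm high, with a thin wooden stir stick fixed in it that reaches 88 mm, 120 g. Origin: centre of its underside, z up. In the row of stock.
- prop_block: Small wooden block (offcut for propping combs) lying flat: 30 mm (its x) by 55 mm (its y) by 14 mm high, 20 g. Origin: centre of its underside, z up. In the row of stock.
- colour_tube: Aluminium paint tube lying flat, 89 mm along its x, black cap (13 mm thick) at -x, flat crimped tail at +x; at most 34 mm wide (y) and 22 mm high, 50 g. Holds well when gripped across y at about x = -15 mm with the fingertips 6 mm above what it lies on. Origin: under its middle, z up. In the row of stock.
- mix_cup: Bystander: clear plastic mixing cup, 85 mm in diameter at the rim, 116 mm tall, at the right. Origin: centre of its underside. Not to be disturbed.
- tape_roll: Bystander: roll of masking tape lying flat, 100 mm in diameter, 24 mm high, at the left. Origin: centre of its underside. Not to be disturbed.
There are look-alikes about, which are no part of the job. Leave any green, pink or purple look-alike of the bottle_b alone.

How it is judged:
At the end, for the whole second after the job is handed in: Jar, one bottle and block in the large round, small round and oblong recess of the three-recess board; other bottle and tube in the round and long recess of the other: each within 13 mm of the recess centre per board axis, underside 4 to 8 mm up, tilt under 0.08 rad, at rest (under 0.02 m/s) ((((x of bottle_a in the frame of board_three between -0.013 and 0.013 m and y of bottle_a in the frame of board_three between 0.072 and 0.098 m and z of bottle_a in the frame of board_three between 0.004 and 0.008 m and angle between bottle_a's own z axis and vertical below 0.08 rad) and (x of bottle_b in the frame of board_two between -0.013 and 0.013 m and y of bottle_b in the frame of board_two between 0.049 and 0.075 m and z of bottle_b in the frame of board_two between 0.004 and 0.008 m and angle between bottle_b's own z axis and vertical below 0.08 rad)) or ((x of bottle_b in the frame of board_three between -0.013 and 0.013 m and y of bottle_b in the frame of board_three between 0.072 and 0.098 m and z of bottle_b in the frame of board_three between 0.004 and 0.008 m and angle between bottle_b's own z axis and vertical below 0.08 rad) and (x of bottle_a in the frame of board_two between -0.013 and 0.013 m and y of bottle_a in the frame of board_two between 0.049 and 0.075 m and z of bottle_a in the frame of board_two between 0.004 and 0.008 m and angle between bottle_a's own z axis and vertical below 0.08 rad))) and x of stir_jar in the frame of board_three between -0.013 and 0.013 m and y of stir_jar in the frame of board_three between -0.005 and 0.021 m and z of stir_jar in the frame of board_three between 0.004 and 0.008 m and angle between each of stir_jar, prop_block, colour_tube's own z axis and vertical below 0.08 rad and x of prop_block in the frame of board_three between -0.013 and 0.013 m and y of prop_block in the frame of board_three between -0.09 and -0.064 m and z of prop_block in the frame of board_three between 0.004 and 0.008 m and x of colour_tube in the frame of board_two between -0.013 and 0.013 m and y of colour_tube in the frame of board_two between -0.048 and -0.022 m and z of colour_tube in the frame of board_two between 0.004 and 0.008 m and linear speed of each of bottle_a, bottle_b, stir_jar, prop_block, colour_tube below 0.02 m/s); the robot touches nothing.
It fails at once if the mixing cup or the tape roll is moved by more than 30 mm (distance of any of mix_cup, tape_roll from where it was at the start of the episode above 0.03 m).
It also fails if it takes over 120 s, if anything falls off the work surface, if the arm or the gripper's body presses on something with over 40 N, if the wrist force passes 120 N, or if a joint passes its speed limit or range.

### The arm

A 6-joint arm with a two-finger parallel gripper is mounted at the origin on a cart in front of the work surface, level with it; the furniture and walls round the work are solid. World frame = base frame: x ahead of the robot, y to its left, z up, the work surface at z = 0. Lengths are in m, angles in rad, forces in N, time in s.
With the tool pointing down it reaches from about 0.3 to 0.85 m from the base axis. Payload 4.2 kg.
Tool frame: the origin (TCP) lies at the very end of the fingers, on their centre line; the grasp point (between the pads) lies 19 mm behind it; z points along the fingers, y is the direction in which the jaws open and shut (so a half turn about z gives the same grasp; the last joint's range is limited). The gripper opens to 91 mm and grips with 3 to 60 N. Pads are 32 mm wide; open, the fingers measure 118 mm over their backs; the gripper's body (76 mm by 178 mm) begins 60 mm behind the grasp point.
Start: joints at [-1.271, 0.32, 1.565, -0, 1.257, -0.02], TCP at [0.181, -0.546, 0.214] pointing down, gripper open.
Joint ranges: [-3.11, 3.11], [-0.84, 2.01], [0.21, 2.61], [-1.34, 4.49], [0.05, 2.63], [-2.56, 2.56]. Speed limits (rad/s): [2.57, 2.57, 3.14, 3.14, 3.14, 3.14].

### API

Orientations are given as a 3x3 rotation matrix whose columns are the frame's x, y, z axes.
In Python, from plant import ctrl gives the robot as it stands. The module is installed in compiled form; this text tells all that it offers.
- The arm moves only by the tool servo_tool, never from a script. Its argument "targets" is text: rows parted by semicolons, each of 5 numbers parted by spaces: the gripper's target within -1 to 1 (shut at 1, half-way at 0, fully open at -1), then the shift along the tool's x, y, z in mm, then the turn about the tool's z in rad. In form: grip dx dy dz roll; .... A call has 1 to 12 rows; each row shifts and turns the commanded pose from where the row before left it, along the tool's axes as they then stand; what a row does not reach is not made up. A row lasts 1/10 s, in which the tool goes at most 50 mm and 8.59 degrees, less where a joint would pass 70% of its speed; a pose out of reach is approached as far as the arm can. A call is refused whole if a number of a shift passes 50 or a number of a turn 0.15, either way. A call with a gripper value outside its range is refused whole. The fingers move at their own pace and stop on an object; "newtons" is the grip in N (left out, the last holds). Time passes only in rows, so rows that do not move let the fingers close. It gives the time, the measured TCP pose, the force and the opening at its end, in the units of the state.
- ctrl.get_obs(): the state, without advancing time (a new reading comes with each control period).
- ctrl.grab_frame(name): name is "scene" or "top"; returns a dict with "pixels" (480x640x3 uint8, red, green, blue), "mtx" (3x3 intrinsics, pixels), "eye" and "rotation" of the camera in the world. Camera axes: x right, y down, z forward; pixel columns grow to the right and rows downward; lengths in m; the calibration is good to about 2 mm. A picture is of the moment at which its call begins. There is no depth.
- ctrl.hand_in(): hands the job in, once; it reports no verdict.
The state is a dict: "t": time; "joint_pos": joint angles; "dq": joint speeds; "joint_torque": joint torques, N m; "tcp_pos": TCP position; "eef_rot": TCP orientation; "contact_force": force on the tool from outside, world axes, zero at the start; "ft_torque": the same for the moment, N m; "grip_width": finger opening in m.
Only numpy, scipy, OpenCV 4.12 (cv2) and the standard library are available. Lean on these libraries where they do the work, as an engineer would, in place of code of your own. Each camera call takes 0.05 s, during which the arm holds its last target.

## Working session

There is one attempt and no reset: what is moved stays moved. The work goes in short steps, Python scripts to look and compute and a tool call to move; the robot and the scene stay as the last step left them, time stands still between calls to the robot, and variables do not carry over. Pictures are saved under pics/ and viewed, and the job is handed in when it is done.

Besides the shell and the picture viewer there is one more tool, called as name(argument=value, ...) on one line, values as JSON. servo_tool: Moves the arm, as the interface text tells. Its arguments: {"type":"object","properties":{"targets":{"type":"string"},"newtons":{"type":"number"}},"required":["targets"]}

```bash
mkdir -p pics
python3 - <<'E'
from plant import ctrl
import cv2,numpy as np,pickle
o=ctrl.get_obs();print(o['t'],o['tcp_pos'],o['eef_rot'],o['grip_width'])
for n in ['scene','top']:
    f=ctrl.grab_frame(n);cv2.imwrite(f'pics/{n}0.png',f['pixels'][:,:,::-1]);print(n,f['mtx'],f['eye'],f['rotation'])
    pickle.dump(f,open(f'{n}0.pkl','wb'))
E
```

```text
0.0 [ 0.18060306 -0.54535355  0.21310458] [[ 9.49304474e-01  3.14357631e-01 -5.43608286e-04]
 [ 3.14358099e-01 -9.49302872e-01  1.74449324e-03]
 [ 3.23458539e-05 -1.82694290e-03 -9.99998331e-01]] 0.09091985026906702
scene [[548.55721811   0.         324.47725594]
 [  0.         548.55721811 239.04053441]
 [  0.           0.           1.        ]] [-0.45140082 -0.63819948  0.98787804] [[ 0.55732453 -0.53426516  0.6355707 ]
 [-0.83027202 -0.35294455  0.4313682 ]
 [-0.00614378 -0.76810864 -0.64029007]]
top [[528.41813466   0.         330.97749001]
 [  0.         528.41813466 232.87728558]
 [  0.           0.           1.        ]] [ 0.28032828 -0.01177884  1.36773798] [[-0.00792248 -0.98720149  0.15928102]
 [-0.99995418  0.00867708  0.0040426 ]
 [-0.00537296 -0.1592417  -0.98722501]]
```

View pics/scene0.png

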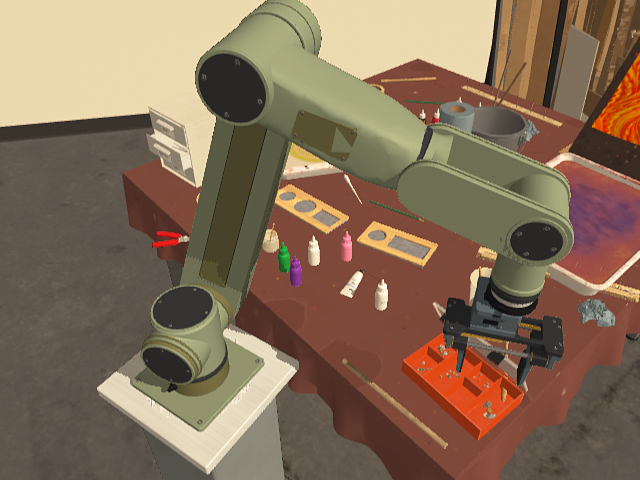

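View pics/top0.png

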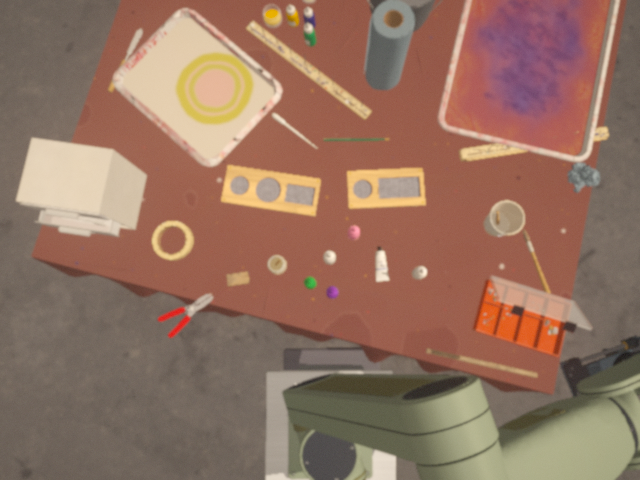

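The top view shows everything needed. board_three is near (270,190) and board_two near (386,188). The stock row is the block at (237,279), jar at (277,264), white bottles at (330,257) and (420,272), and tube at (381,265). The look-alikes are green at (310,283), purple at (333,292) and pink at (355,232). I'll zoom in to measure.

```bash
cat > h.py <<'E'
import numpy as np,cv2,pickle
def ray(f,u,v,z):
    K,R,e=f['mtx'],np.array(f['rotation']),np.array(f['eye'])
    d=R@np.linalg.inv(K)@np.array([u,v,1.]); return e+d*(z-e[2])/d[2]
def proj(f,p):
    c=np.array(f['rotation']).T@(np.array(p)-f['eye']); c=np.array(f['mtx'])@c; return c[:2]/c[2]
E
python3 - <<'E'
import cv2
im=cv2.imread('pics/top0.png')
cv2.imwrite('pics/top_z.png',cv2.resize(im[150:310,210:450],None,fx=3.3,fy=3.3,interpolation=cv2.INTER_CUBIC))
im=cv2.imread('pics/scene0.png')
cv2.imwrite('pics/scene_z.png',cv2.resize(im[170:320,240:450],None,fx=3.8,fy=3.8,interpolation=cv2.INTER_CUBIC))
E
```

```text
(no output)
```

View pics/top_z.png

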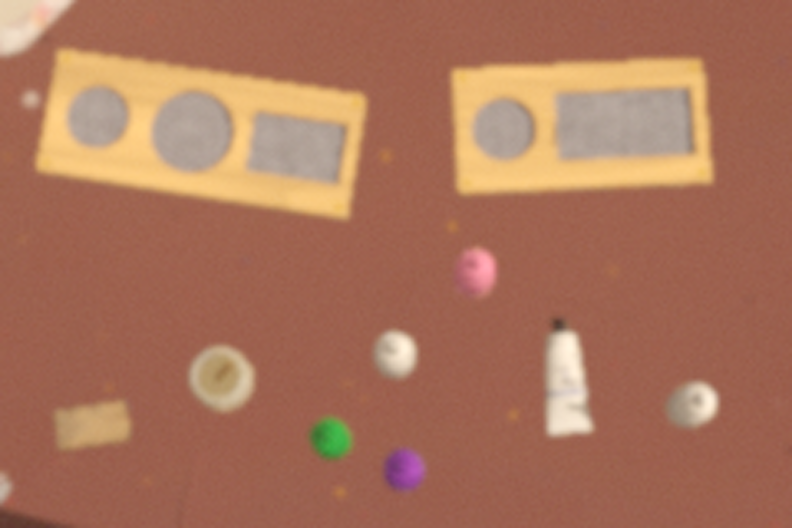

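View pics/scene_z.png

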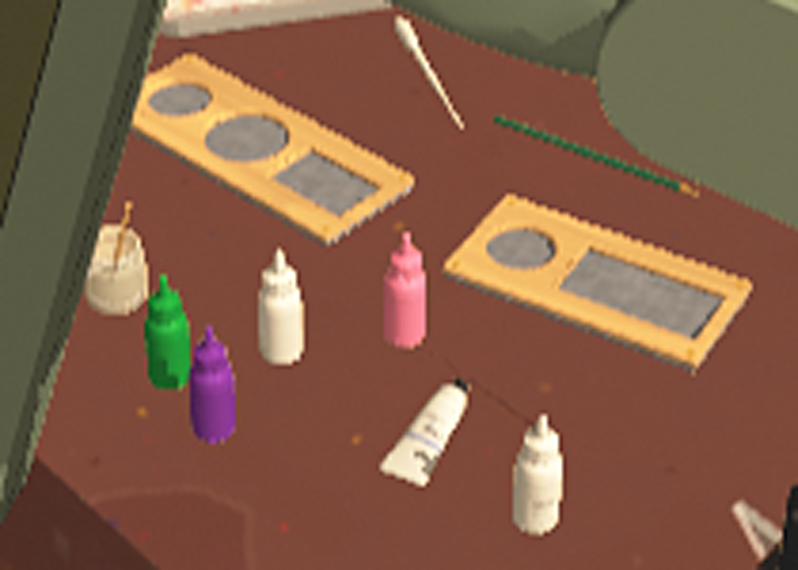

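```bash
cat >> h.py <<'E'
def blobs(m,amin=30):
    n,l,s,c=cv2.connectedComponentsWithStats(m.astype(np.uint8)); 
    return [(l==i,s[i],c[i]) for i in range(1,n) if s[i][4]>=amin]
E
python3 - <<'E'
from h import *
f=pickle.load(open('top0.pkl','rb')); im=f['pixels']; hsv=cv2.cvtColor(im,cv2.COLOR_RGB2HSV).astype(int)
H,S,V=hsv[...,0],hsv[...,1],hsv[...,2]
roi=np.zeros(H.shape,bool); roi[160:310,215:450]=1
ora=roi&(H>12)&(H<25)&(S>85)&(V>170)
for m,s,c in blobs(ora,600):
    print('board',s,c)
    cs,_=cv2.findContours(m.astype(np.uint8),cv2.RETR_CCOMP,cv2.CHAIN_APPROX_NONE)
    P=[np.array([ray(f,u,v,.011)[:2] for u,v in k[:,0]],np.float32) for k in cs]
    for p in P:
        if len(p)<20: continue
        print(cv2.minAreaRect(p))
grey=roi&(S<70)
for m,s,c in blobs(grey,30):
    print('grey/white',s,c.round(1),'V',V[m].mean().round(),'z.006',ray(f,*c,.007)[:2].round(4),'z.045',ray(f,*c,.045)[:2].round(4))
for nm,a,b in [('green',50,75),('purple',130,160),('pink',165,176)]:
    for m,s,c in blobs(roi&(H>a)&(H<b)&(S>80),60): print(nm,s,c.round(1),ray(f,*c,.045)[:2].round(4))
for (x,y) in [(237,279),(277,264),(330,257),(420,272),(381,265),(300,240)]: print(x,y,hsv[y,x])
E
```

```text
board [ 221  164  101   53 2579] [269.27995347 189.7723924 ]
((0.6158235669136047, 0.15175952017307281), (0.25597596168518066, 0.10668506473302841), 80.59558868408203)
((0.6028277277946472, 0.07667726278305054), (0.07772798836231232, 0.05323721840977669), 80.59088134765625)
((0.6166882514953613, 0.16030216217041016), (0.06796236336231232, 0.06602207571268082), 0.4266722500324249)
((0.6295698881149292, 0.23575133085250854), (0.05000698193907738, 0.05249418318271637), 45.983428955078125)
board [ 346  167   81   43 1998] [383.44194194 187.87687688]
((0.6190873980522156, -0.15144523978233337), (0.10726466029882431, 0.20631828904151917), 2.051644802093506)
((0.6163837909698486, -0.08827251940965652), (0.05101344361901283, 0.04931296780705452), 43.589900970458984)
((0.6199843287467957, -0.18530142307281494), (0.05956866964697838, 0.11200632899999619), 2.4114298820495605)
grey/white [231 177  17  17 235] [239. 185.] V 180.0 z.006 [0.6304 0.2364] z.045 [0.6206 0.2294]
grey/white [379 177  40  21 754] [398.4 187.2] V 177.0 z.006 [ 0.6207 -0.1855] z.045 [ 0.6112 -0.1807]
grey/white [256 178  2
[... 235 characters left out ...]
z.006 [0.6035 0.0767] z.045 [0.5945 0.0742]
grey/white [324 251  12  13 122] [329.6 256.8] V 213.0 z.006 [ 0.437  -0.0023] z.045 [ 0.4327 -0.0025]
grey/white [376 250  13  32 338] [381.1 266.6] V 226.0 z.006 [ 0.4106 -0.1349] z.045 [ 0.407  -0.1314]
grey/white [276 260  10  13  40] [281.8 267. ] V 209.0 z.006 [0.4117 0.1215] z.045 [0.408  0.1178]
grey/white [413 266  14  13 133] [419.8 272.2] V 198.0 z.006 [ 0.3954 -0.2342] z.045 [ 0.3922 -0.228 ]
green [305 278  11  10  84] [309.9 282.5] [0.3685 0.0473]
purple [327 287  11  11  98] [332. 292.] [ 0.3445 -0.0078]
237 279 [ 17 109 206]
277 264 [ 18 119 167]
330 257 [ 17  44 238]
420 272 [ 17  53 192]
381 265 [ 16  43 216]
300 240 [  7 127 159]
```

Run:
```python
from h import *
f=pickle.load(open('top0.pkl','rb')); im=f['pixels']
lab=cv2.cvtColor(im,cv2.COLOR_RGB2LAB).astype(float)
bg=np.median(lab[225:300,230:440].reshape(-1,3),0); d=np.linalg.norm((lab-bg)*[.5,1,1],axis=2)
roi=np.zeros(d.shape,bool); roi[222:305,222:440]=1
for m,s,c in blobs(roi&(d>11),40):
    cs,_=cv2.findContours(m.astype(np.uint8),cv2.RETR_EXTERNAL,cv2.CHAIN_APPROX_NONE)
    k=max(cs,key=len)[:,0].astype(float)
    r=lambda z:cv2.minAreaRect(np.array([ray(f,u,v,z)[:2] for u,v in k],np.float32))
    print(s,c.round(1));
    for z in (.007,.014,.045): 
        q=r(z); print('   z',z,np.round(q[0],4),np.round(q[1],4),round(q[2],1), ray(f,*c,z)[:2].round(4))
# scene: white tips
g=pickle.load(open('scene0.pkl','rb')); hs=cv2.cvtColor(g['pixels'],cv2.COLOR_RGB2HSV).astype(int)
roi=np.zeros(d.shape,bool); roi[225:320,262:400]=1
for m,s,c in blobs(roi&(hs[...,1]<75)&(hs[...,2]>120),40):
    ys,xs=np.where(m); t=xs[ys<=ys.min()+1].mean(),ys.min()-.3; b=xs[ys>=ys.max()-1].mean(),ys.max()+.5
    print('scene',s,'tip',np.round(t,1),ray(g,*t,.091).round(4),'bot',ray(g,*b,0).round(4))
```

```text
[348 225  13  15 152] [354.1 231.8]
   z 0.007 [ 0.5017 -0.0663] [0.0313 0.037 ] 89.0 [ 0.5022 -0.0666]
   z 0.014 [ 0.5006 -0.066 ] [0.0312 0.0368] 89.0 [ 0.5011 -0.0664]
   z 0.045 [ 0.4956 -0.0647] [0.0304 0.036 ] 89.0 [ 0.496  -0.0651]
[375 246  15  37 437] [381.  266.1]
   z 0.007 [ 0.4174 -0.1373] [0.036  0.0934] 88.8 [ 0.412  -0.1347]
   z 0.014 [ 0.4167 -0.1366] [0.0358 0.0929] 88.8 [ 0.4113 -0.1341]
   z 0.045 [ 0.4136 -0.1338] [0.035  0.0908] 88.8 [ 0.4083 -0.1313]
[323 250  14  15 172] [329.5 256.8]
   z 0.007 [ 0.4367 -0.0019] [0.0337 0.0365] 89.5 [ 0.4373 -0.0019]
   z 0.014 [ 0.4359 -0.0019] [0.0335 0.0363] 89.5 [ 0.4365 -0.0019]
   z 0.045 [ 0.4323 -0.0021] [0.0328 0.0354] 89.5 [ 0.4329 -0.0021]
[267 254  21  21 334] [276.9 264.1]
   z 0.007 [0.4191 0.1346] [0.0518 0.0491] 45.0 [0.4194 0.1342]
   z 0.014 [0.4183 0.1339] [0.0515 0.0488] 45.0 [0.4187 0.1334]
   z 0.045 [0.4152 0.1305] [0.0503 0.0477] 45.0 [0.4155 0.1301]
[412 265  16  15 188] [419.6 272.2]
   z 0.007 [ 0.3959 -0.2334] [0.0386 0.0365] 88.1 [ 0.3954 -0.2337]
   z 0.014 [ 0.3953 -0.2322] [0.0384 0.0363] 88.
[... 588 characters left out ...]
0.3477 -0.0089] [0.0333 0.0332] 89.5 [ 0.3467 -0.0076]
   z 0.014 [ 0.3474 -0.0089] [0.0331 0.033 ] 89.5 [ 0.3463 -0.0077]
   z 0.045 [ 0.3458 -0.009 ] [0.0324 0.0322] 89.5 [ 0.3448 -0.0078]
scene [368 231  17   9 123] tip [376.9 230.7] [ 0.542  -0.1287  0.091 ] bot [ 0.6083 -0.0961  0.    ]
scene [308 236  11  30 251] tip [313.  235.7] [ 0.4337 -0.0018  0.091 ] bot [ 0.4223 -0.0103  0.    ]
scene [387 236  13  14 110] tip [396.  235.7] [ 0.5513 -0.1798  0.091 ] bot [ 0.6024 -0.1648  0.    ]
scene [340 271  22  27 276] tip [358.6 270.7] [ 0.3857 -0.1676  0.091 ] bot [ 0.3745 -0.1514  0.    ]
scene [375 279  13  31 294] tip [382.7 278.7] [ 0.3934 -0.229   0.091 ] bot [ 0.3824 -0.2365  0.    ]
```

```bash
cat >> h.py <<'E'
def st(x=None,y=None,z=None,jaw=None):
    from plant import ctrl
    o=ctrl.get_obs();R=np.array(o['eef_rot']);p=np.array(o['tcp_pos'])
    j=np.arctan2(R[1,1],R[0,1]); print('t',round(o['t'],2),'tcp',p.round(4),'jaw',round(j,3),'w',round(o['grip_width'],4),'F',np.round(o['contact_force'],1),'tilt',R[2,2].round(5))
    if x is not None:
        a=j if jaw is None else jaw
        ty=np.array([np.cos(a),np.sin(a)]);tx=np.array([-np.sin(a),np.cos(a)])
        d=np.array([x,y])-p[:2]
        print('roll',round(-(a-j),3),'then dx,dy,dz mm',(np.array([d@tx,d@ty,p[2]-z])*1e3).round(1))
E
python3 - <<'E'
from h import *
f=pickle.load(open('top0.pkl','rb'))
cap=ray(f,379.1,247.3,.007);tail=ray(f,382.4,281.8,.004);print(cap,tail)
d=cap-tail;print('tube cap dir',np.arctan2(d[1],d[0]),np.linalg.norm(d[:2]),(cap+tail)/2)
st(.394,-.2285,.15,0)
E
```

```text
[ 0.46085469 -0.13081609  0.007     ] [ 0.37162356 -0.13756169  0.004     ]
tube cap dir 0.07545341804719168 0.08948573529310358 [ 0.41623912 -0.13418889  0.0055    ]
t 0.1 tcp [ 0.1806 -0.5454  0.2132] jaw -1.251 w 0.0915 F [0.1 0.6 0.5] tilt -1.0
roll -1.251 then dx,dy,dz mm [316.9 213.4  63.2]
```

servo_tool(targets="-1 0 0 0 -0.139;-1 0 0 0 -0.139;-1 0 0 0 -0.139;-1 0 0 0 -0.139;-1 0 0 0 -0.139;-1 0 0 0 -0.139;-1 0 0 0 -0.139;-1 0 0 0 -0.139;-1 0 0 0 -0.139;-1 0 0 0 0", newtons=15)

```text
t: 1.1
tcp_pos: [0.1807, -0.5456, 0.2135]
eef_rot: [[0.0, 1.0, -0.0], [1.0, -0.0, 0.001], [0.001, -0.0, -1.0]]
contact_force: [-0.4, -0.1, -0.5]
grip_width: 0.0912
```

servo_tool(targets="-0.3 35 24 0 0;-0.3 35 24 0 0;-0.3 35 24 0 0;-0.3 35 24 0 0;-0.3 35 24 0 0;-0.3 35 24 0 0;-0.3 35 24 0 0;-0.3 35 24 0 0;-0.3 35 24 30 0;-0.3 0 0 30 0;-0.3 0 0 0 0")

```text
t: 2.2
tcp_pos: [0.3938, -0.2296, 0.1519]
eef_rot: [[-0.0, 1.0, -0.007], [1.0, 0.0, 0.004], [0.004, -0.007, -1.0]]
contact_force: [-0.7, 0.2, 1.1]
grip_width: 0.059
```

```bash
python3 -c "
from h import *
st(.394,-.2285,.03,0)"
```

```text
t 2.2 tcp [ 0.3938 -0.2296  0.1519] jaw 0.0 w 0.059 F [-0.7  0.2  1.1] tilt -0.99996
roll 0.0 then dx,dy,dz mm [  1.1   0.2 121.9]
```

servo_tool(targets="-0.3 1 0 40 0;-0.3 0 0 40 0;-0.3 0 0 30 0;-0.3 0 0 11 0;-0.3 0 0 0 0;0.7 0 0 0 0;0.7 0 0 0 0;0.7 0 0 0 0;0.7 0 0 0 0;0.7 0 0 0 0;0.7 0 0 -20 0;0.7 0 0 0 0")

```text
t: 3.4
tcp_pos: [0.3973, -0.232, 0.0557]
eef_rot: [[0.0, 1.0, 0.004], [1.0, 0.0, -0.002], [-0.002, 0.004, -1.0]]
contact_force: [1.2, 0.2, 0.3]
grip_width: 0.0295
```

```bash
python3 -c "
from h import *
st(.617,-.089,.15,0)"
```

```text
t 3.4 tcp [ 0.3973 -0.232   0.0557] jaw 0.0 w 0.0295 F [1.2 0.2 0.3] tilt -0.99999
roll 0.0 then dx,dy,dz mm [143.  219.7 -94.3]
```

servo_tool(targets="0.7 0 0 -40 0;0.7 0 0 -40 0;0.7 0 0 -15 0;0.7 0 0 0 0;0.7 0 0 0 0;0.7 0 0 0 0")

```text
t: 4.0
tcp_pos: [0.3948, -0.2306, 0.1474]
eef_rot: [[-0.0, 1.0, -0.003], [1.0, 0.0, 0.002], [0.002, -0.003, -1.0]]
contact_force: [-0.5, -0.2, -0.4]
grip_width: 0.0296
```

Run:
```python
from h import *
from plant import ctrl
st(.617,-.089,.15,0)
f=ctrl.grab_frame('scene');st()
cv2.imwrite('pics/s1.png',cv2.resize(f['pixels'][170:330,240:480,::-1],None,fx=3.3,fy=3.3))
```

```text
t 4.0 tcp [ 0.3948 -0.2306  0.1474] jaw 0.0 w 0.0296 F [-0.5 -0.2 -0.4] tilt -0.99999
roll 0.0 then dx,dy,dz mm [141.6 222.2  -2.6]
t 4.05 tcp [ 0.3949 -0.2306  0.1474] jaw 0.0 w 0.0295 F [ 0.  -0.1 -0.4] tilt -0.99999
```

View pics/s1.png

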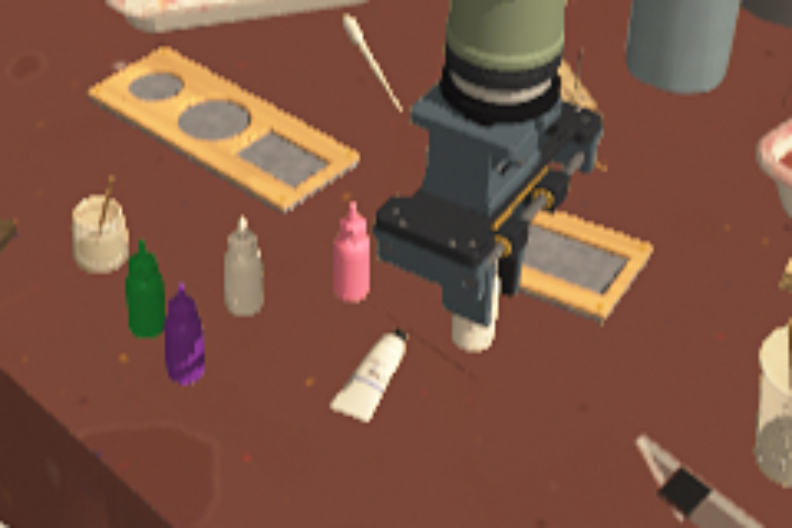

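The bottle is held upright, at about (475,310) in the crop. I'll move it to board_two's round recess.

servo_tool(targets="0.7 24 37 0 0;0.7 24 37 0 0;0.7 24 37 0 0;0.7 24 37 0 0;0.7 24 37 0 0;0.7 21.6 37 0 0;0.7 0 0 0 0;0.7 0 0 0 0;0.7 0 0 0 0")

```text
t: 4.95
tcp_pos: [0.6165, -0.09, 0.148]
eef_rot: [[0.0, 1.0, -0.003], [1.0, -0.0, 0.0], [0.0, -0.003, -1.0]]
contact_force: [-0.5, 1.1, -0.1]
grip_width: 0.0295
```

```bash
python3 -c "
from h import *
st(.617,-.089,.037,0)"
```

```text
t 4.95 tcp [ 0.6165 -0.09    0.148 ] jaw -0.0 w 0.0295 F [-0.5  1.1 -0.1] tilt -1.0
roll -0.0 then dx,dy,dz mm [  1.    0.5 111. ]
```

servo_tool(targets="0.7 1 0 40 0;0.7 0 0 40 0;0.7 0 0 20 0;0.7 0 0 5 0;0.7 0 0 0 0;0.7 0 0 0 0;0.7 0 0 2 0;0.7 0 0 0 0;0.7 0 0 0 0")

```text
t: 5.85
tcp_pos: [0.6182, -0.0886, 0.0428]
eef_rot: [[-0.0, 1.0, 0.001], [1.0, 0.0, -0.0], [-0.0, 0.001, -1.0]]
contact_force: [-0.1, 0.1, -0.4]
grip_width: 0.0294
```

servo_tool(targets="0.7 0 0 2 0;0.7 0 0 0 0;0.7 0 0 0 0")

```text
t: 6.15
tcp_pos: [0.6181, -0.0886, 0.0407]
eef_rot: [[-0.0, 1.0, 0.001], [1.0, 0.0, -0.0], [-0.0, 0.001, -1.0]]
contact_force: [-1.4, -0.6, 4.2]
grip_width: 0.0296
```

servo_tool(targets="0.7 0 0 2 0;0.7 0 0 0 0;0.7 0 0 0 0")

```text
t: 6.45
tcp_pos: [0.6169, -0.0887, 0.0397]
eef_rot: [[-0.0, 1.0, -0.002], [1.0, 0.0, -0.0], [-0.0, -0.002, -1.0]]
contact_force: [-5.3, -0.1, 11.0]
grip_width: 0.0291
```

servo_tool(targets="0.7 0 0 2 0;0.7 0 0 0 0;0.7 0 0 0 0")

```text
t: 6.75
tcp_pos: [0.616, -0.0888, 0.0386]
eef_rot: [[-0.001, 1.0, -0.003], [1.0, 0.001, -0.0], [-0.0, -0.003, -1.0]]
contact_force: [-8.4, 0.4, 18.6]
grip_width: 0.0294
```

servo_tool(targets="0.7 0 0 -3 0;0.7 0 0 0 0;-0.3 0 0 0 0;-0.3 0 0 0 0;-0.3 0 0 0 0;-0.3 0 0 0 0;-0.3 0 0 -30 0;-0.3 0 0 -40 0;-0.3 0 0 -45 0;-0.3 0 0 0 0;-0.3 0 0 0 0")

```text
t: 7.85
tcp_pos: [0.6184, -0.0887, 0.1552]
eef_rot: [[0.0, 1.0, 0.003], [1.0, 0.0, -0.001], [-0.001, 0.003, -1.0]]
contact_force: [-0.2, 0.1, -0.6]
grip_width: 0.0591
```

Run:
```python
from h import *
from plant import ctrl
f=ctrl.grab_frame('scene');st(.4335,-.002,.034,0)
cv2.imwrite('pics/s2.png',cv2.resize(f['pixels'][150:310,240:480,::-1],None,fx=3.3,fy=3.3))
```

```text
t 7.9 tcp [ 0.6173 -0.0885  0.1536] jaw -0.0 w 0.0593 F [-0.4  0.  -0.6] tilt -1.0
roll -0.0 then dx,dy,dz mm [  86.5 -183.8  119.6]
```

View pics/s2.png

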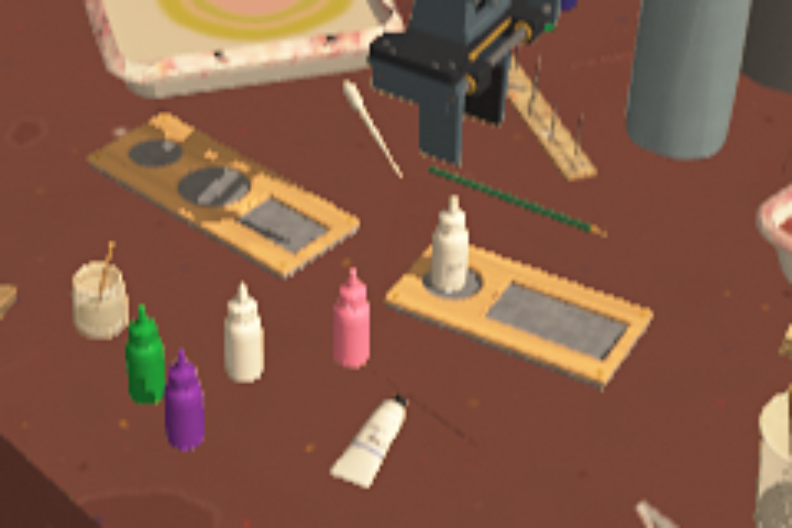

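The first bottle stands upright in board_two's round recess, at about (452,245) in the crop. Next is bottle A.

servo_tool(targets="-0.3 17 -37 0 0;-0.3 17 -37 0 0;-0.3 17 -37 0 0;-0.3 17 -37 0 0;-0.3 18.5 -36 0 0;-0.3 0 0 0 0;-0.3 0 0 0 0;-0.3 0 0 0 0")

```text
t: 8.7
tcp_pos: [0.4346, -0.0023, 0.1535]
eef_rot: [[0.0, 1.0, -0.0], [1.0, -0.0, -0.0], [-0.0, -0.0, -1.0]]
contact_force: [-0.2, 0.1, 0.5]
grip_width: 0.0591
```

```bash
python3 -c "
from h import *
st(.4335,-.002,.034,0)"
```

```text
t 8.7 tcp [ 0.4346 -0.0023  0.1535] jaw -0.0 w 0.0591 F [-0.2  0.1  0.5] tilt -1.0
roll -0.0 then dx,dy,dz mm [  0.3  -1.1 119.5]
```

Descend, settle, then close.

servo_tool(targets="-0.3 0 -1 40 0;-0.3 0 0 40 0;-0.3 0 0 28 0;-0.3 0 0 11 0;-0.3 0 0 0 0;-0.3 0 0 0 0;-0.3 0 0 0 0")

```text
t: 9.4
tcp_pos: [0.4341, -0.0023, 0.0357]
eef_rot: [[0.0, 1.0, 0.002], [1.0, -0.0, -0.0], [-0.0, 0.002, -1.0]]
contact_force: [-0.9, 0.7, 0.1]
grip_width: 0.0594
```

servo_tool(targets="0.7 0 0 0 0;0.7 0 0 0 0;0.7 0 0 0 0;0.7 0 0 0 0;0.7 0 0 0 0;0.7 0 0 0 0")

```text
t: 10.0
tcp_pos: [0.433, -0.0021, 0.0353]
eef_rot: [[-0.0, 1.0, 0.0], [1.0, 0.0, -0.0], [-0.0, 0.0, -1.0]]
contact_force: [-0.4, 0.5, 2.5]
grip_width: 0.0295
```

servo_tool(targets="0.7 0 0 -30 0;0.7 0 0 -45 0;0.7 0 0 -45 0;0.7 0 0 0 0;0.7 0 0 0 0;0.7 0 0 0 0")

```text
t: 10.6
tcp_pos: [0.4316, -0.0021, 0.1538]
eef_rot: [[0.0, 1.0, -0.003], [1.0, -0.0, 0.0], [0.0, -0.003, -1.0]]
contact_force: [-0.1, -0.3, -0.0]
grip_width: 0.029
```

```bash
python3 -c "
from h import *
st(.630,.236,.15,0)"
```

```text
t 10.6 tcp [ 0.4316 -0.0021  0.1538] jaw -0.0 w 0.029 F [-0.1 -0.3 -0. ] tilt -1.0
roll -0.0 then dx,dy,dz mm [238.1 198.4   3.8]
```

servo_tool(targets="0.7 39 33 0 0;0.7 39 33 0 0;0.7 39 33 0 0;0.7 39 33 0 0;0.7 39 33 0 0;0.7 43 33 0 0;0.7 0 0 0 0;0.7 0 0 0 0;0.7 0 0 0 0")

```text
t: 11.5
tcp_pos: [0.6234, 0.2274, 0.1533]
eef_rot: [[0.0, 1.0, -0.004], [1.0, -0.0, -0.002], [-0.002, -0.004, -1.0]]
contact_force: [-0.3, -1.3, 0.0]
grip_width: 0.0294
```

```bash
python3 -c "
from h import *
st(.630,.236,.0415,0)"
```

```text
t 11.5 tcp [0.6234 0.2274 0.1533] jaw -0.0 w 0.0294 F [-0.3 -1.3  0. ] tilt -0.99999
roll -0.0 then dx,dy,dz mm [  8.6   6.6 111.8]
```

servo_tool(targets="0.7 8.5 6.5 0 0;0.7 0 0 40 0;0.7 0 0 40 0;0.7 0 0 22 0;0.7 0 0 6 0;0.7 0 0 0 0;0.7 0 0 0 0;0.7 0 0 2 0;0.7 0 0 0 0;0.7 0 0 0 0")

```text
t: 12.5
tcp_pos: [0.6316, 0.237, 0.0459]
eef_rot: [[0.0, 1.0, 0.001], [1.0, -0.0, 0.0], [0.0, 0.001, -1.0]]
contact_force: [-0.1, -0.4, -0.8]
grip_width: 0.0294
```

```bash
python3 -c "
from h import *
st(.630,.236,.0415,0)"
```

```text
t 12.5 tcp [0.6316 0.237  0.0459] jaw -0.0 w 0.0294 F [-0.1 -0.4 -0.8] tilt -1.0
roll -0.0 then dx,dy,dz mm [-1.  -1.6  4.4]
```

servo_tool(targets="0.7 -1 -1.5 3 0;0.7 0 0 0 0;0.7 0 0 1 0;0.7 0 0 0 0;0.7 0 0 0 0")

```text
t: 13.0
tcp_pos: [0.6297, 0.2359, 0.0413]
eef_rot: [[0.0, 1.0, -0.0], [1.0, -0.0, -0.0], [-0.0, -0.0, -1.0]]
contact_force: [-1.6, -0.7, 2.4]
grip_width: 0.0294
```

servo_tool(targets="0.7 0 0 1 0;0.7 0 0 0 0;0.7 0 0 0 0")

```text
t: 13.3
tcp_pos: [0.6299, 0.236, 0.0411]
eef_rot: [[-0.0, 1.0, 0.001], [1.0, 0.0, 0.0], [0.0, 0.001, -1.0]]
contact_force: [-1.1, -0.9, 6.7]
grip_width: 0.0292
```

servo_tool(targets="-0.3 0 0 -1 0;-0.3 0 0 0 0;-0.3 0 0 0 0;-0.3 0 0 0 0;-0.3 0 0 -30 0;-0.3 0 0 -40 0;-0.3 0 0 -45 0;-0.3 0 0 0 0;-0.3 0 0 0 0")

```text
t: 14.2
tcp_pos: [0.6303, 0.2361, 0.1572]
eef_rot: [[-0.0, 1.0, 0.002], [1.0, 0.0, 0.001], [0.001, 0.002, -1.0]]
contact_force: [0.1, -0.8, -0.7]
grip_width: 0.0595
```

Run:
```python
from h import *
from plant import ctrl
f=ctrl.grab_frame('scene');st(.417,.1315,.018,0)
cv2.imwrite('pics/s3.png',cv2.resize(f['pixels'][150:310,240:480,::-1],None,fx=3.3,fy=3.3))
```

```text
t 14.25 tcp [0.6293 0.2358 0.1554] jaw -0.0 w 0.0594 F [-0.4 -0.9 -1.1] tilt -1.0
roll -0.0 then dx,dy,dz mm [-104.3 -212.3  137.4]
```

View pics/s3.png

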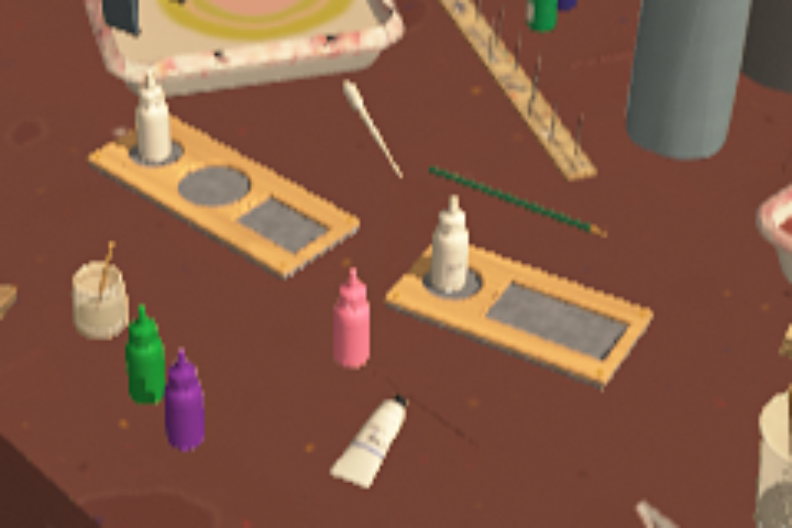

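```bash
python3 -c "
from h import *
g=pickle.load(open('scene0.pkl','rb'))
b=ray(g,270.3,252.6,0);d=b[:2]-np.array(g['eye'])[:2];d/=np.linalg.norm(d);print(b[:2]+.023*d)
print(ray(g,265.5,0,0)[:1])
"
```

```text
[0.41665726 0.13395642]
[2.16788206]
```

servo_tool(targets="-0.6 -20 -42 0 0;-0.6 -20 -42 0 0;-0.6 -20 -42 0 0;-0.6 -22 -43 0 0;-0.6 -22 -43 0 0;-0.6 0 0 0 0;-0.6 0 0 0 0;-0.6 0 0 0 0;-0.6 0 0 0 0", newtons=20)

```text
t: 15.15
tcp_pos: [0.419, 0.1324, 0.1557]
eef_rot: [[-0.0, 1.0, -0.0], [1.0, 0.0, -0.0], [-0.0, -0.0, -1.0]]
contact_force: [-0.1, 0.1, -0.3]
grip_width: 0.0729
```

```bash
python3 -c "
from h import *
st(.417,.1315,.020,0)"
```

```text
t 15.15 tcp [0.419  0.1324 0.1557] jaw 0.0 w 0.0729 F [-0.1  0.1 -0.3] tilt -1.0
roll 0.0 then dx,dy,dz mm [ -0.9  -2.  135.7]
```

servo_tool(targets="-0.6 0 -2 45 0;-0.6 0 0 45 0;-0.6 0 0 35 0;-0.6 0 0 10 0;-0.6 0 0 0 0;-0.6 0 0 0 0;-0.6 0 0 0 0")

```text
t: 15.85
tcp_pos: [0.4175, 0.1324, 0.0226]
eef_rot: [[-0.0, 1.0, 0.004], [1.0, 0.0, 0.001], [0.001, 0.004, -1.0]]
contact_force: [-0.3, -0.3, -1.6]
grip_width: 0.0731
```

servo_tool(targets="0.4 0 0 0 0;0.4 0 0 0 0;0.4 0 0 0 0;0.4 0 0 0 0;0.4 0 0 0 0;0.4 0 0 0 0")

```text
t: 16.45
tcp_pos: [0.4161, 0.132, 0.0214]
eef_rot: [[-0.0, 1.0, 0.001], [1.0, 0.0, 0.0], [0.0, 0.001, -1.0]]
contact_force: [-0.3, -1.0, 4.5]
grip_width: 0.0449
```

servo_tool(targets="0.4 0 0 -30 0;0.4 0 0 -45 0;0.4 0 0 -45 0;0.4 0 0 -20 0;0.4 0 0 0 0;0.4 0 0 0 0;0.4 0 0 0 0")

```text
t: 17.15
tcp_pos: [0.4144, 0.1315, 0.1592]
eef_rot: [[0.0, 1.0, -0.004], [1.0, -0.0, -0.001], [-0.001, -0.004, -1.0]]
contact_force: [-0.0, -1.0, -2.0]
grip_width: 0.0447
```

```bash
python3 -c "
from h import *
st(.617,.160,.027,-.165)"
```

```text
t 17.15 tcp [0.4144 0.1315 0.1592] jaw -0.0 w 0.0447 F [-0. -1. -2.] tilt -0.99999
roll 0.165 then dx,dy,dz mm [ 61.4 195.1 132.2]
```

servo_tool(targets="0.4 0 0 0 0.0825;0.4 0 0 0 0.0825;0.4 15 48 0 0;0.4 15 48 0 0;0.4 15 48 0 0;0.4 16 48 0 0;0.4 0 0 0 0;0.4 0 0 0 0;0.4 0 0 0 0;0.4 0 0 0 0")

```text
t: 18.15
tcp_pos: [0.6122, 0.1601, 0.1608]
eef_rot: [[0.164, 0.986, -0.002], [0.986, -0.164, -0.0], [-0.001, -0.001, -1.0]]
contact_force: [-0.2, -0.7, -0.3]
grip_width: 0.0447
```

```bash
python3 -c "
from h import *
st(.617,.160,.0275,-.165)"
```

```text
t 18.15 tcp [0.6122 0.1601 0.1608] jaw -0.165 w 0.0447 F [-0.2 -0.7 -0.3] tilt -1.0
roll 0.0 then dx,dy,dz mm [  0.7   4.7 133.3]
```

servo_tool(targets="0.4 0.5 4.5 0 0;0.4 0 0 45 0;0.4 0 0 45 0;0.4 0 0 25 0;0.4 0 0 12 0;0.4 0 0 0 0;0.4 0 0 0 0;0.4 0 0 0 0")

```text
t: 18.95
tcp_pos: [0.6198, 0.1605, 0.0362]
eef_rot: [[0.164, 0.986, 0.004], [0.986, -0.164, 0.001], [0.002, 0.004, -1.0]]
contact_force: [0.1, 0.2, -0.6]
grip_width: 0.0453
```

```bash
python3 -c "
from h import *
st(.617,.160,.0275,-.165)"
```

```text
t 18.95 tcp [0.6198 0.1605 0.0362] jaw -0.165 w 0.0453 F [ 0.1  0.2 -0.6] tilt -0.99999
roll 0.0 then dx,dy,dz mm [-0.9 -2.7  8.7]
```

servo_tool(targets="0.4 0 -1.5 4 0;0.4 0 0 0 0;0.4 0 0 0 0;0.4 0 0 1.5 0;0.4 0 0 0 0;0.4 0 0 0 0")

```text
t: 19.55
tcp_pos: [0.6168, 0.1603, 0.0285]
eef_rot: [[0.164, 0.986, -0.0], [0.986, -0.164, -0.0], [-0.0, -0.0, -1.0]]
contact_force: [0.0, 0.3, -0.6]
grip_width: 0.045
```

servo_tool(targets="0.4 0 0 1 0;0.4 0 0 0 0;0.4 0 0 0 0")

```text
t: 19.85
tcp_pos: [0.6168, 0.1603, 0.0275]
eef_rot: [[0.164, 0.986, 0.0], [0.986, -0.164, -0.0], [-0.0, 0.0, -1.0]]
contact_force: [0.2, -0.4, -0.6]
grip_width: 0.045
```

servo_tool(targets="0.4 0 0 1 0;0.4 0 0 0 0;0.4 0 0 0 0")

```text
t: 20.15
tcp_pos: [0.6168, 0.1603, 0.0275]
eef_rot: [[0.164, 0.986, 0.0], [0.986, -0.164, -0.0], [0.0, 0.0, -1.0]]
contact_force: [-1.2, -0.5, 5.0]
grip_width: 0.0446
```

servo_tool(targets="-0.6 0 0 0 0;-0.6 0 0 0 0;-0.6 0 0 0 0;-0.6 0 0 0 0;-0.6 0 0 -30 0;-0.6 0 0 -45 0;-0.6 0 0 -45 0;-0.6 0 0 0 0;-0.6 0 0 0 0")

```text
t: 21.05
tcp_pos: [0.6173, 0.1605, 0.1477]
eef_rot: [[0.164, 0.986, 0.003], [0.986, -0.164, 0.001], [0.001, 0.002, -1.0]]
contact_force: [-0.6, -0.3, -0.4]
grip_width: 0.0732
```

```bash
python3 -c "
from h import *
st(.3826,.2338,.08,.157)"
```

```text
t 21.05 tcp [0.6173 0.1605 0.1477] jaw -0.165 w 0.0732 F [-0.6 -0.3 -0.4] tilt -1.0
roll -0.322 then dx,dy,dz mm [ 109.1 -220.3   67.7]
```

servo_tool(targets="-0.3 0 0 0 -0.107;-0.3 0 0 0 -0.107;-0.3 0 0 0 -0.108;-0.3 18 -37 0 0;-0.3 18 -37 0 0;-0.3 18 -37 0 0;-0.3 18 -37 0 0;-0.3 18 -36 0 0;-0.3 19 -36 0 0;-0.3 0 0 35 0;-0.3 0 0 33 0;-0.3 0 0 0 0")

```text
t: 22.25
tcp_pos: [0.378, 0.2314, 0.0742]
eef_rot: [[-0.157, 0.988, -0.011], [0.988, 0.157, -0.006], [-0.005, -0.011, -1.0]]
contact_force: [-0.5, -0.5, -0.4]
grip_width: 0.0595
```

servo_tool(targets="-0.3 0 0 0 0;-0.3 0 0 0 0")

```text
t: 22.45
tcp_pos: [0.3833, 0.2339, 0.0793]
eef_rot: [[-0.156, 0.988, 0.001], [0.988, 0.156, 0.001], [0.0, 0.001, -1.0]]
contact_force: [-0.6, -0.2, 0.3]
grip_width: 0.0594
```

Run:
```python
from h import *
from plant import ctrl
st(.3826,.2338,.007,.157)
for n,(a,b,c,d) in dict(top=(150,310,210,450),scene=(150,310,180,420)).items():
    f=ctrl.grab_frame(n);cv2.imwrite(f'pics/{n}4.png',cv2.resize(f['pixels'][a:b,c:d,::-1],None,fx=3.3,fy=3.3))
```

```text
t 22.45 tcp [0.3833 0.2339 0.0793] jaw 0.157 w 0.0594 F [-0.6 -0.2  0.3] tilt -1.0
roll -0.0 then dx,dy,dz mm [ 0.  -0.7 72.3]
```

View pics/top4.png

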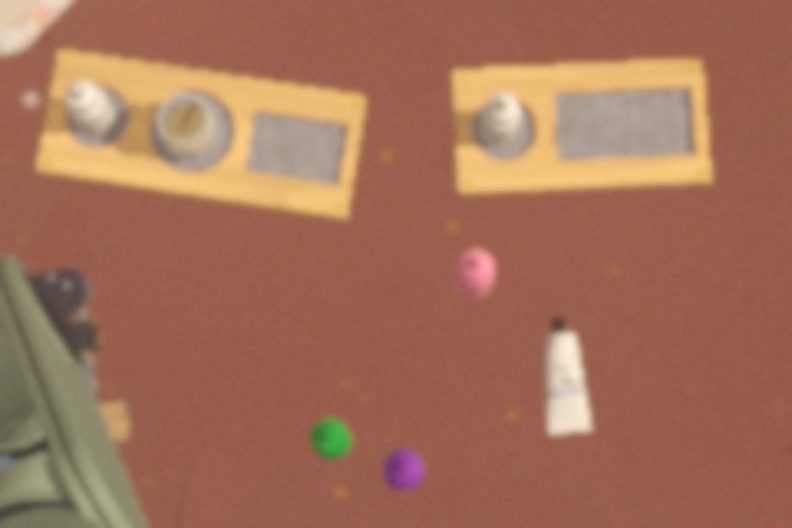

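View pics/scene4.png

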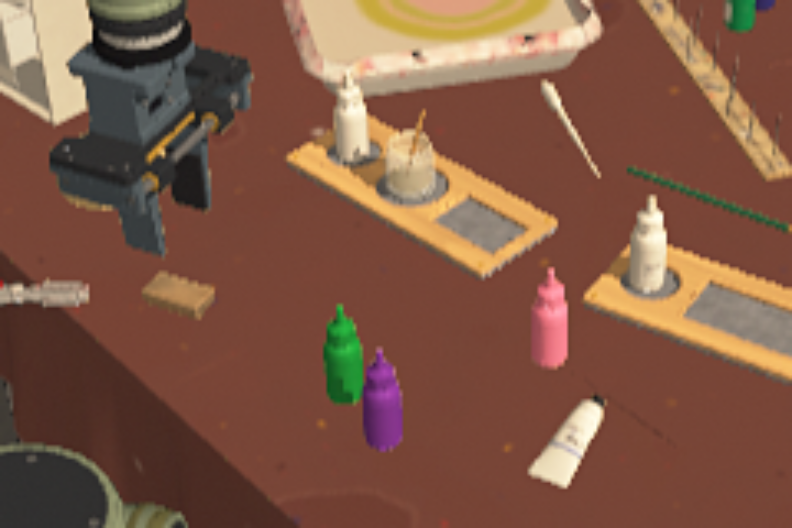

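All three items on board_three and board_two are upright so far: jar at (412,165) and bottles at (350,130) and (650,260) in the scene crop. The block at (180,293) is clear of the pliers. I'll descend on it.

servo_tool(targets="-0.3 0 -0.5 35 0;-0.3 0 0 28 0;-0.3 0 0 6 0;-0.3 0 0 0 0;-0.3 0 0 0 0;-0.3 0 0 0 0;-0.3 0 0 0 0")

```text
t: 23.25
tcp_pos: [0.3827, 0.234, 0.0106]
eef_rot: [[-0.156, 0.988, 0.002], [0.988, 0.156, 0.001], [0.001, 0.002, -1.0]]
contact_force: [0.2, -0.2, 0.4]
grip_width: 0.059
```

servo_tool(targets="-0.3 0 0 3.5 0;-0.3 0 0 0 0;-0.3 0 0 0 0")

```text
t: 23.55
tcp_pos: [0.3819, 0.2335, 0.006]
eef_rot: [[-0.156, 0.988, -0.0], [0.988, 0.156, -0.0], [-0.0, -0.0, -1.0]]
contact_force: [0.7, 0.4, -0.3]
grip_width: 0.0595
```

servo_tool(targets="0.7 0 0 0 0;0.7 0 0 0 0;0.7 0 0 0 0;0.7 0 0 0 0;0.7 0 0 0 0;0.7 0 0 0 0")

```text
t: 24.15
tcp_pos: [0.382, 0.2335, 0.006]
eef_rot: [[-0.156, 0.988, 0.0], [0.988, 0.156, -0.0], [-0.0, 0.0, -1.0]]
contact_force: [0.2, -0.1, 0.1]
grip_width: 0.0294
```

servo_tool(targets="0.7 0 0 -30 0;0.7 0 0 -45 0;0.7 0 0 -40 0;0.7 0 0 0 0;0.7 0 0 0 0.11;0.7 0 0 0 0.11;0.7 0 0 0 0.102;0.7 0 0 0 0;0.7 0 0 0 0")

```text
t: 25.05
tcp_pos: [0.3816, 0.2333, 0.1205]
eef_rot: [[0.162, 0.987, -0.001], [0.987, -0.162, -0.001], [-0.001, -0.001, -1.0]]
contact_force: [-0.2, -0.0, -0.4]
grip_width: 0.0294
```

```bash
python3 -c "
from h import *
st(.6035,.0767,.0137,-.165)"
```

```text
t 25.05 tcp [0.3816 0.2333 0.1205] jaw -0.163 w 0.0294 F [-0.2 -0.  -0.4] tilt -1.0
roll 0.002 then dx,dy,dz mm [-118.   244.6  106.8]
```

servo_tool(targets="0.7 -24 0 -20 0;0.7 -24 40 0 0;0.7 -24 41 0 0;0.7 -24 41 0 0;0.7 -22 41 0 0;0.7 0 41 0 0;0.7 0 40 0 0;0.7 0 0 20 0;0.7 0 0 0 0;0.7 0 0 0 0;0.7 0 0 0 0")

```text
t: 26.15
tcp_pos: [0.6028, 0.0773, 0.1217]
eef_rot: [[0.163, 0.987, 0.0], [0.987, -0.163, -0.0], [0.0, 0.0, -1.0]]
contact_force: [0.6, -0.0, 0.1]
grip_width: 0.0299
```

```bash
python3 -c "
from h import *
st(.6035,.0767,.0125,-.165)"
```

```text
t 26.15 tcp [0.6028 0.0773 0.1217] jaw -0.164 w 0.0299 F [ 0.6 -0.   0.1] tilt -1.0
roll 0.001 then dx,dy,dz mm [ -0.5   0.8 109.2]
```

servo_tool(targets="0.7 -0.5 0.5 45 0;0.7 0 0 40 0;0.7 0 0 16 0;0.7 0 0 3 0;0.7 0 0 0 0;0.7 0 0 0 0;0.7 0 0 0 0")

```text
t: 26.85
tcp_pos: [0.6048, 0.0766, 0.0189]
eef_rot: [[0.164, 0.986, 0.003], [0.986, -0.164, 0.0], [0.001, 0.003, -1.0]]
contact_force: [-0.0, -0.0, -0.1]
grip_width: 0.0297
```

servo_tool(targets="0.7 0 0 2 0;0.7 0 0 0 0;0.7 0 0 0 0;0.7 0 0 0 0")

```text
t: 27.25
tcp_pos: [0.6037, 0.0765, 0.0151]
eef_rot: [[0.164, 0.986, 0.0], [0.986, -0.164, -0.0], [-0.0, 0.0, -1.0]]
contact_force: [-0.9, -0.2, -0.2]
grip_width: 0.0297
```

servo_tool(targets="0.7 0 0 2 0;0.7 0 0 0 0;0.7 0 0 0 0;0.7 0 0 0 0")

```text
t: 27.65
tcp_pos: [0.6037, 0.0765, 0.013]
eef_rot: [[0.164, 0.986, -0.0], [0.986, -0.164, -0.0], [-0.0, -0.0, -1.0]]
contact_force: [0.6, 0.3, 0.4]
grip_width: 0.0296
```

servo_tool(targets="0.7 0 0 0.7 0;0.7 0 0 0 0;0.7 0 0 0 0;-0.3 0 0 0 0;-0.3 0 0 0 0;-0.3 0 0 0 0;-0.3 0 0 0 0;-0.3 0 0 -30 0;-0.3 0 0 -45 0;-0.3 0 0 -45 0;-0.3 0 0 0 0;-0.3 0 0 0 0")

```text
t: 28.85
tcp_pos: [0.6042, 0.0765, 0.1336]
eef_rot: [[0.164, 0.986, 0.003], [0.986, -0.164, 0.0], [0.001, 0.003, -1.0]]
contact_force: [0.2, -0.2, -1.3]
grip_width: 0.0594
```

Run:
```python
from h import *
from plant import ctrl
a=.0755
# grasp point: tube x=-15 => 15mm toward cap from the middle
c=np.array([.4165,-.1350])+.015*np.array([np.cos(a),np.sin(a)]);print(c)
st(c[0],c[1],.05,a-np.pi/2); st(c[0],c[1],.05,a+np.pi/2)
print(ctrl.get_obs()['joint_pos'])
f=ctrl.grab_frame('scene');cv2.imwrite('pics/s5.png',cv2.resize(f['pixels'][150:310,180:420,::-1],None,fx=3.3,fy=3.3))
```

```text
[ 0.43145727 -0.13386858]
t 28.85 tcp [0.6042 0.0765 0.1336] jaw -0.165 w 0.0594 F [ 0.2 -0.2 -1.3] tilt -1.0
roll 1.33 then dx,dy,dz mm [-188.1  196.8   83.6]
t 28.85 tcp [0.6042 0.0765 0.1336] jaw -0.165 w 0.0594 F [ 0.2 -0.2 -1.3] tilt -1.0
roll -1.811 then dx,dy,dz mm [ 188.1 -196.8   83.6]
[ 1.07198231e-01  4.29258524e-01  1.60543552e+00 -1.07683711e-04
  1.10415469e+00  2.72225707e-01]
```

View pics/s5.png

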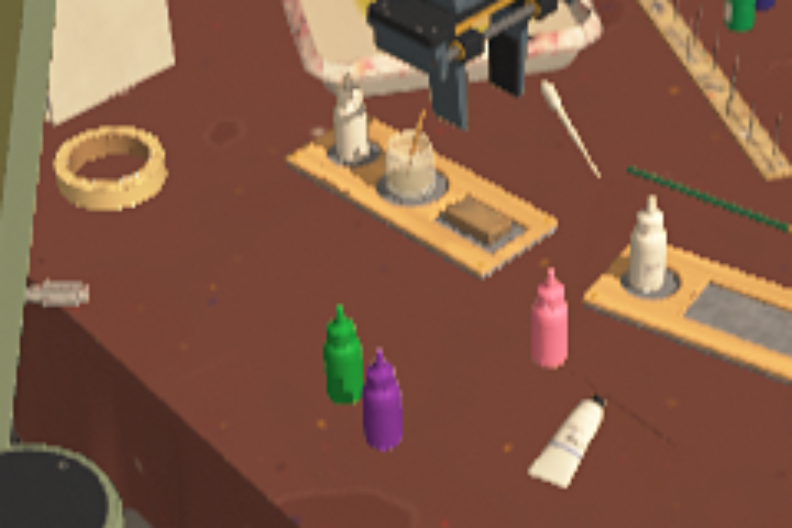

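Block is in its recess at (480,217). Now for the tube.

servo_tool(targets="-0.3 0 0 0 0.133;-0.3 0 0 0 0.133;-0.3 0 0 0 0.133;-0.3 0 0 0 0.133;-0.3 0 0 0 0.133;-0.3 0 0 0 0.133;-0.3 0 0 0 0.133;-0.3 0 0 0 0.133;-0.3 0 0 0 0.133;-0.3 0 0 0 0.133;-0.3 0 0 0 0;-0.3 0 0 0 0")

```text
t: 30.1
tcp_pos: [0.6029, 0.0764, 0.1308]
eef_rot: [[0.997, 0.078, -0.003], [0.078, -0.997, -0.0], [-0.003, 0.0, -1.0]]
contact_force: [0.5, -0.3, -0.0]
grip_width: 0.0593
```

servo_tool(targets="-0.3 -31 33 0 0;-0.3 -31 33 0 0;-0.3 -31 33 0 0;-0.3 -31 33 0 0;-0.3 -32 33 0 0;-0.3 -32 32 0 0;-0.3 0 0 40 0;-0.3 0 0 40 0;-0.3 0 0 0 0;-0.3 0 0 0 0;-0.3 0 0 0 0")

```text
t: 31.2
tcp_pos: [0.4327, -0.1344, 0.0538]
eef_rot: [[0.997, 0.077, 0.003], [0.077, -0.997, -0.001], [0.003, 0.001, -1.0]]
contact_force: [-0.1, 0.2, 0.4]
grip_width: 0.0593
```

Run:
```python
from h import *
st(.4315,-.1339,.006,-1.495)
```

```text
t 31.2 tcp [ 0.4327 -0.1344  0.0538] jaw -1.494 w 0.0593 F [-0.1  0.2  0.4] tilt -1.0
roll 0.001 then dx,dy,dz mm [-1.1 -0.6 47.8]
```

servo_tool(targets="-0.3 -1 -0.5 30 0;-0.3 0 0 15 0;-0.3 0 0 0 0;-0.3 0 0 0 0;-0.3 0 0 0 0;-0.3 0 0 0 0")

```text
t: 31.8
tcp_pos: [0.4311, -0.134, 0.0085]
eef_rot: [[0.997, 0.076, 0.003], [0.076, -0.997, -0.001], [0.002, 0.001, -1.0]]
contact_force: [1.0, -0.1, -0.2]
grip_width: 0.0592
```

servo_tool(targets="-0.3 0 0 1.5 0;-0.3 0 0 0 0;-0.3 0 0 0 0;-0.3 0 0 0 0", newtons=15)

```text
t: 32.2
tcp_pos: [0.4301, -0.1338, 0.0059]
eef_rot: [[0.997, 0.076, -0.0], [0.076, -0.997, -0.0], [-0.0, 0.0, -1.0]]
contact_force: [0.6, -0.7, -0.6]
grip_width: 0.0596
```

servo_tool(targets="0.7 0 0 0 0;0.7 0 0 0 0;0.7 0 0 0 0;0.7 0 0 0 0;0.7 0 0 0 0;0.7 0 0 0 0")

```text
t: 32.8
tcp_pos: [0.4301, -0.1338, 0.0059]
eef_rot: [[0.997, 0.076, -0.0], [0.076, -0.997, -0.0], [-0.0, 0.0, -1.0]]
contact_force: [-0.0, -1.2, 0.5]
grip_width: 0.0257
```

servo_tool(targets="0.7 0 0 -20 0;0.7 0 0 -40 0;0.7 0 0 -40 0;0.7 0 0 -20 0;0.7 0 0 0 0;0.7 0 0 0 0;0.7 0 0 0 0")

```text
t: 33.5
tcp_pos: [0.4289, -0.1334, 0.1244]
eef_rot: [[0.997, 0.076, -0.003], [0.076, -0.997, 0.001], [-0.003, -0.001, -1.0]]
contact_force: [0.1, 1.1, -1.1]
grip_width: 0.0261
```

Run:
```python
from h import *
from plant import ctrl
st(.6194,-.1705,.012,.04)
f=ctrl.grab_frame('scene');cv2.imwrite('pics/s6.png',cv2.resize(f['pixels'][130:310,250:490,::-1],None,fx=3.3,fy=3.3))
```

```text
t 33.5 tcp [ 0.4289 -0.1334  0.1244] jaw -1.495 w 0.0261 F [ 0.1  1.1 -1.1] tilt -0.99999
roll -1.535 then dx,dy,dz mm [-44.7 188.9 112.4]
```

View pics/s6.png

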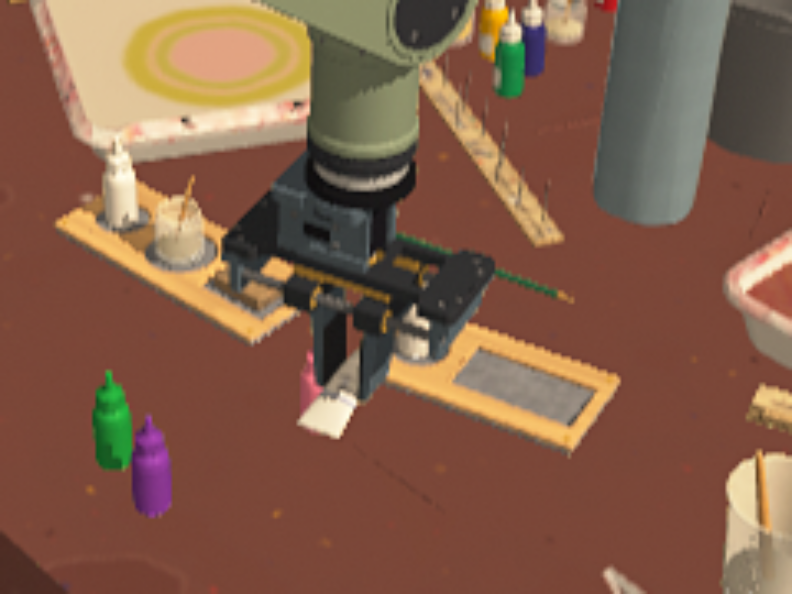

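Tube is held level, at (345,400). I'll rotate it and carry it to the long recess.

servo_tool(targets="0.7 0 0 0 -0.1395;0.7 0 0 0 -0.1395;0.7 0 0 0 -0.1395;0.7 0 0 0 -0.1395;0.7 0 0 0 -0.1395;0.7 0 0 0 -0.1395;0.7 0 0 0 -0.1395;0.7 0 0 0 -0.1395;0.7 0 0 0 -0.1395;0.7 0 0 0 -0.1395;0.7 0 0 0 -0.14;0.7 0 0 0 0")

```text
t: 34.75
tcp_pos: [0.4294, -0.1335, 0.1246]
eef_rot: [[-0.04, 0.999, -0.003], [0.999, 0.04, 0.001], [0.001, -0.003, -1.0]]
contact_force: [-0.9, -0.2, 0.4]
grip_width: 0.0261
```

servo_tool(targets="0.7 -9 38 0 0;0.7 -9 38 0 0;0.7 -9 38 0 0;0.7 -9 38 0 0;0.7 -9 37 0 0;0.7 0 0 30 0;0.7 0 0 20 0;0.7 0 0 0 0;0.7 0 0 0 0;0.7 0 0 0 0;0.7 0 0 0 0")

```text
t: 35.85
tcp_pos: [0.6214, -0.1714, 0.0774]
eef_rot: [[-0.039, 0.999, 0.003], [0.999, 0.039, -0.001], [-0.001, 0.002, -1.0]]
contact_force: [0.6, 0.1, -0.6]
grip_width: 0.026
```

Run:
```python
from h import *
st(.6197,-.1712,.012,.04)
```

```text
t 35.85 tcp [ 0.6214 -0.1714  0.0774] jaw 0.039 w 0.026 F [ 0.6  0.1 -0.6] tilt -1.0
roll -0.001 then dx,dy,dz mm [ 0.3 -1.7 65.4]
```

servo_tool(targets="0.7 0 -1 40 0;0.7 0 0 16 0;0.7 0 0 3 0;0.7 0 0 0 0;0.7 0 0 0 0;0.7 0 0 0 0;0.7 0 0 0 0")

```text
t: 36.55
tcp_pos: [0.6204, -0.1714, 0.018]
eef_rot: [[-0.04, 0.999, 0.002], [0.999, 0.04, -0.001], [-0.001, 0.002, -1.0]]
contact_force: [0.2, 0.6, -0.8]
grip_width: 0.0256
```

servo_tool(targets="0.7 0 0 1.5 0;0.7 0 0 0 0;0.7 0 0 0 0;0.7 0 0 0 0")

```text
t: 36.95
tcp_pos: [0.6197, -0.1712, 0.0154]
eef_rot: [[-0.04, 0.999, -0.0], [0.999, 0.04, -0.0], [-0.0, -0.0, -1.0]]
contact_force: [0.7, -0.9, -1.1]
grip_width: 0.0255
```

servo_tool(targets="0.7 0 0 2 0;0.7 0 0 0 0;0.7 0 0 0 0;0.7 0 0 0 0")

```text
t: 37.35
tcp_pos: [0.6197, -0.1713, 0.0134]
eef_rot: [[-0.04, 0.999, -0.0], [0.999, 0.04, -0.0], [-0.0, -0.0, -1.0]]
contact_force: [-0.3, -1.2, -0.5]
grip_width: 0.026
```

servo_tool(targets="0.7 0 0 0.8 0;0.7 0 0 0 0;0.7 0 0 0 0")

```text
t: 37.65
tcp_pos: [0.6197, -0.1712, 0.0125]
eef_rot: [[-0.04, 0.999, -0.0], [0.999, 0.04, -0.0], [-0.0, -0.0, -1.0]]
contact_force: [0.4, -1.4, -0.4]
grip_width: 0.026
```

servo_tool(targets="-0.2 0 0 0 0;-0.2 0 0 0 0;-0.2 0 0 0 0;-0.2 0 0 0 0;-0.2 0 0 -20 0;-0.2 0 0 -45 0;-0.2 0 0 -45 0;-0.2 0 0 -45 0;-0.2 0 0 0 0")

```text
t: 38.55
tcp_pos: [0.6236, -0.1723, 0.1754]
eef_rot: [[-0.04, 0.999, 0.014], [0.999, 0.04, -0.004], [-0.005, 0.014, -1.0]]
contact_force: [0.5, -0.2, 0.4]
grip_width: 0.0544
```

servo_tool(targets="-0.2 0 -40 -20 0;-0.2 0 -45 0 0;-0.2 0 -45 0 0;-0.2 0 -45 0 0;-0.2 0 -45 0 0;-0.2 0 0 0 0;-0.2 0 0 0 0;-0.2 0 0 0 0;-0.2 0 0 0 0")

```text
t: 39.45
tcp_pos: [0.4012, -0.1802, 0.1875]
eef_rot: [[-0.041, 0.999, 0.0], [0.999, 0.041, -0.0], [-0.0, 0.0, -1.0]]
contact_force: [-0.2, 0.4, -0.7]
grip_width: 0.0548
```

Run:
```python
from h import *
from plant import ctrl
st()
for n,(a,b,c,d) in dict(top=(150,310,210,450),scene=(150,310,240,480)).items():
    f=ctrl.grab_frame(n);pickle.dump(f,open(n+'7.pkl','wb'));cv2.imwrite(f'pics/{n}7.png',cv2.resize(f['pixels'][a:b,c:d,::-1],None,fx=3.3,fy=3.3,interpolation=cv2.INTER_CUBIC))
```

```text
t 39.45 tcp [ 0.4012 -0.1802  0.1875] jaw 0.041 w 0.0548 F [-0.2  0.4 -0.7] tilt -1.0
```

View pics/top7.png

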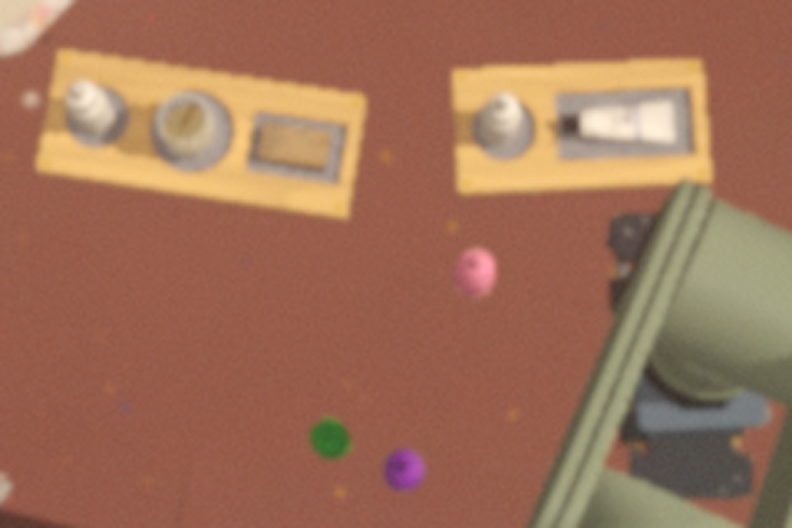

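View pics/scene7.png

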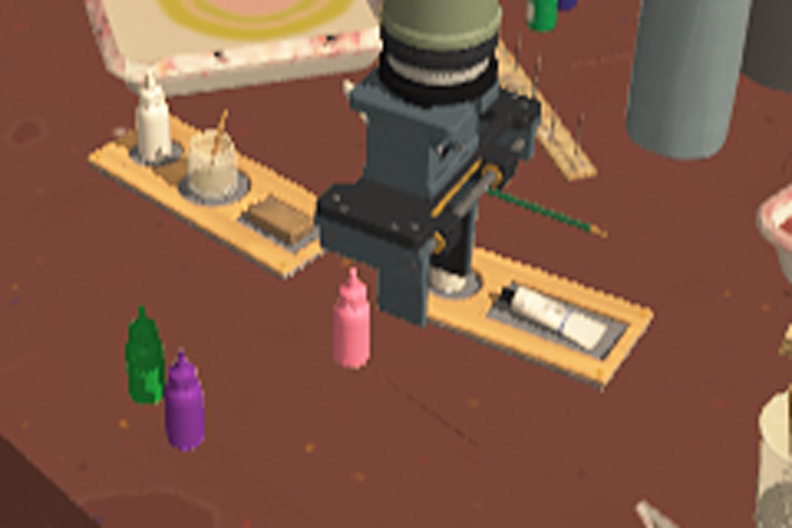

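```bash
python3 - <<'E'
from h import *
f=pickle.load(open('top7.pkl','rb'));g=pickle.load(open('scene7.pkl','rb'))
B=lambda p,c,yaw:(np.array([[np.cos(yaw),np.sin(yaw)],[-np.sin(yaw),np.cos(yaw)]])@(np.array(p)[:2]-c))
c2=np.array([.6186,-.1511]);c3=np.array([.6157,.1522])
P=lambda u,v:(210+(u+.5)/3.3-.5,150+(v+.5)/3.3-.5)
S=lambda u,v:(240+(u+.5)/3.3-.5,150+(v+.5)/3.3-.5)
for n,(u,v),z in [('cap end',(557,124),.0125),('tail mid',(677,122),.010),('recL',(556,125),.008),('recR',(692,124),.008)]:
    print(n,B(ray(f,*P(u,v),z),c2,.04).round(4))
for n,(u,v),z in [('cap',(503,296),.0125),('tail',(598,332),.010)]: print('scene',n,B(ray(g,*S(u,v),z),c2,.04).round(4))
hs=cv2.cvtColor(f['pixels'],cv2.COLOR_RGB2HSV).astype(int);V=hs[...,2]
print(V[185:191,372:392])
for n,(u,v),z,c,y in [('block',(293,142),.02,c3,-.165),('jar',(190,128),.035,c3,-.165),('A',(93,112),.05,c3,-.165),('Bt',(503,124),.05,c2,.04)]:
    print(n,B(ray(f,*P(u,v),z),c,y).round(4))
E
python3 -c "
import cv2;a=cv2.imread('pics/top7.png');import pickle
f=pickle.load(open('top7.pkl','rb'))['pixels'][:,:,::-1]
g=pickle.load(open('scene7.pkl','rb'))['pixels'][:,:,::-1]
import numpy as np
cv2.imwrite('pics/t8.png',np.vstack([cv2.resize(f[170:208,370:425],(800,552//2*1)),cv2.resize(g[225:265,370:440],(800,300))]))"
```

```text
cap end [0.0018 0.0189]
tail mid [-0.0007 -0.0772]
recL [0.0021 0.0193]
recR [-0.0024 -0.0894]
scene cap [0.0009 0.0129]
scene tail [ 0.0024 -0.0731]
[[218 233 238 235 233 224 202 164 132 119 118 117 123 164 209 232 242 248
  252 253]
 [208 228 232 225 215 207 185 148 118 101  92  94 110 159 213 238 247 252
  255 255]
 [204 225 229 217 199 185 164 137 112  88  84  86  98 154 210 238 248 252
  255 255]
 [201 225 230 218 198 178 157 133 108  92  86  81  97 149 205 232 242 247
  252 255]
 [200 226 234 227 211 187 160 134 112  94  93  94 104 144 195 218 230 235
  241 246]
 [202 227 236 234 222 202 172 141 124 114 111 111 117 141 178 201 208 213
  218 226]]
block [ 0.0017 -0.0749]
jar [-0.0032  0.0053]
A [-0.0057  0.0797]
Bt [-0.0054  0.0644]
```

View pics/t8.png

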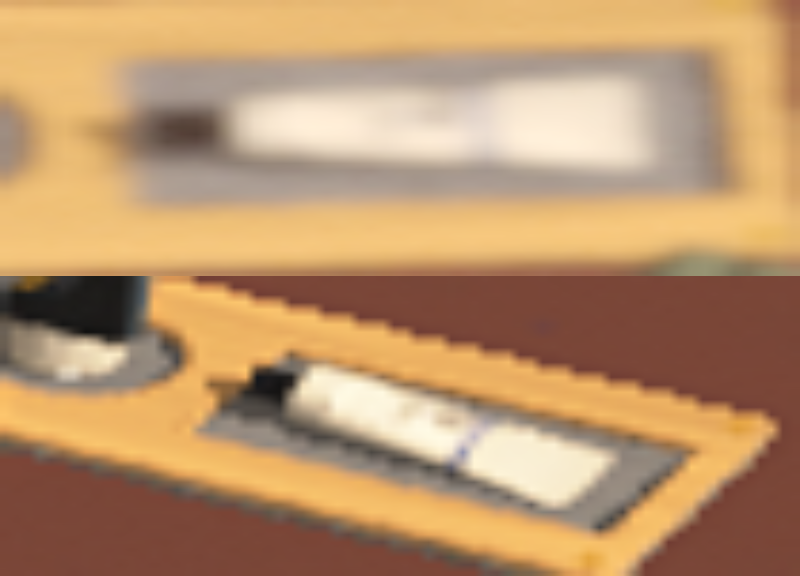

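Run:
```python
from h import *
g=pickle.load(open('scene7.pkl','rb'))
S=lambda u,v,cx,cy:(cx+(u+.5)/3.3-.5,cy+(v+.5)/3.3-.5)
def chk(n,t,b,cx,cy):
    T=ray(g,*S(*t,cx,cy),.097);b=ray(g,*S(*b,cx,cy),.006);d=b[:2]-np.array(g['eye'])[:2];d/=np.linalg.norm(d)
    print(n,'tip',T[:2].round(4),'base',(b[:2]+.0155*d).round(4))
chk('A',(151,70),(155,164),240,150)
chk('B(s5)',(652,197),(648,293),180,150)
f0=pickle.load(open('top0.pkl','rb'))['pixels'].astype(int);f1=pickle.load(open('top7.pkl','rb'))['pixels'].astype(int)
d=abs(f0-f1).max(2); print('cup/tape diff',np.percentile(d[195:240,482:500],90),np.percentile(d[215:265,148:198],90))
from plant import ctrl
print(np.abs(ctrl.get_obs()['dq']).max()); ctrl.hand_in()
```

```text
A tip [0.6324 0.2363] base [0.629  0.2357]
B(s5) tip [ 0.616  -0.0872] base [ 0.6187 -0.0884]
cup/tape diff 7.0 33.09999999999991
0.006175901893763097
the job is handed in; nothing more can be done
```

I placed all five items in their recesses, released them with the arm drawn clear, and handed the job in at about 39.5 s of the 120 s allowed. No verdict was reported.

- **Bottles:** In the scene view, tip and base positions agreed to within about 4 mm for both, so they stand upright near the recess centres. Board_two's bottle base was hidden behind the gripper in the last picture. I checked that bottle from the picture taken just before the tube was moved.
- **Jar and block:** By a coarse hand reading of the top view, both were within about 4 mm of their recess centres. The jar met the floor under light contact. The block was let go with its fingertips just above the board.
- **Tube:** It lies in the long recess with its cap toward the bottle. Two views put its centre at about y = -0.029 to -0.030 on the board, inside the allowed -0.048 to -0.022. Its cap end was harder to read: 13 mm in the scene view against 19 mm in the top view. I took the top-view figure as the cap's shadow.
- **Disagreement:** My hand-read top-view positions put both bottles about 5 to 6 mm off in x, while the scene view and the measured tool positions gave 1 to 2 mm. Both figures are within the 13 mm tolerance.
- **Cup and tape:** The arm never came near either. The cup area looked the same before and after. The tape area changed somewhat in brightness, probably the arm's shadow, but I did not check that closely.

The arm drew back with a wrist force under 1 N. The highest contact I saw was about 20 N, while setting down the first bottle.

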